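# Pin back the belt tensioner of a potter's wheel

## Robot

A 6-joint arm with a two-finger parallel gripper is mounted at the origin on the work surface. World frame = base frame: x ahead of the robot, y to its left, z up, the work surface at z = 0. Lengths are in m, angles in degrees, forces in N, time in s.
With the tool pointing down it reaches from about 0.4 to 0.825 m from the base axis. Payload 7 kg.
Tool frame: the origin (TCP) lies midway between the tips of the shut fingers; the grasp point (between the pads) lies 19 mm behind it; z points along the fingers, y is the line along which they close (so a half turn about z gives the same grasp; the last joint's range is limited). The gripper opens to 88 mm and grips with 3 to 60 N. Pads are 19 mm wide; open, the fingers measure 130 mm over their backs; the gripper's body (78 mm by 193 mm) begins 47 mm behind the grasp point.
Start: joints at [93.799, 20.546, 0.682, 0, -70.136, -16.507], TCP at [0.149, 0.658, 0.227] pointing down, gripper open.
Joint ranges: [-176.03, 176.03], [-82.01, 121.73], [-58.28, 71.71], [-173.87, 95.51], [-174.79, -0.11], [-173.66, 173.66]. Speed limits (degrees/s): [136.94, 136.94, 172.46, 180, 180, 180].

## Interface

Orientations are given as a 3x3 rotation matrix whose columns are the frame's x, y, z axes.
In Python, from rig import robot gives the robot as it stands. Calls block until the motion is done:
- robot.goto(position, orientation): joint-space move of the TCP to a pose.
- robot.servo_line(position, ori=None, speed=0.15): straight line of the TCP; ori=None keeps the orientation; speed is the mean speed in m/s.
- robot.movej(angles): joint-space move.
- robot.move_gripper(opening): opening from 0.0 (shut) to 1.0 (fully open); the grip force is fixed at half the most; returns when the fingers have stopped.
- robot.dwell(seconds).
- robot.ik(position, orientation): joint angles nearest the present ones, or None.
- robot.grab_frame(name): name is "scene" or "side" or "wrist"; returns (picture, depth): 480x640x3 uint8, red, green, blue; 480x640 float32, m along the optical axis (not along the pixel's ray), 0 where there is no reading.
- robot.camera_info(name): a dict with "vfov" (degrees; the focal length in pixels is half the picture's height over the tangent of half this angle, whatever the lens; pixels are square), "cx", "cy" (the principal point, pixels), "view" (4x4, takes a point from world to camera coordinates); the wrist camera has in their place "T_tool_cam" (4x4, takes a point from camera to tool coordinates, whose origin is the TCP and whose axes are the flange's). Camera axes: x right, y down, z forward; pixel columns grow to the right and rows downward; lengths in m; the calibration is good to about 2 mm. A picture is of the moment at which its call begins: read the wrist's pose just before it. camera_info takes no time and is no camera call.
A pose or a line that the arm cannot do raises robot.Unreachable and nothing moves.
- robot.job_done(): hands the job in; it is judged then, once.
Readings, each from a call of its own:
- robot.read_t(): time.
- robot.read_qpos(): joint angles.
- robot.read_qvel(): joint speeds.
- robot.read_effort(): joint torques, N m.
- robot.read_position(): TCP position.
- robot.read_tcp_rot(): TCP orientation.
- robot.read_force(): force on the tool from outside, world axes, zero at the start.
- robot.read_ft_torque(): the same for the moment, N m.
- robot.read_grip_width(): opening from 0.0 (shut) to 1.0 (fully open).
- robot.read_finger_force(): force on a finger pad.
Only numpy, scipy, OpenCV 4.12 (cv2) and the standard library are available. Lean on these libraries where they do the work, as an engineer would, in place of code of your own. Each camera call takes 0.05 s, during which the arm holds its last target. There are 200 camera calls.

## Task

The drive belt of this potter's wheel is off for changing, so the sprung tensioner has to be locked back: take the steel locking pin from the wooden tool block, put its nose into the eye of the tensioner arm, and with it swing the arm back against its spring until the pin finds the hole in the quadrant plate underneath. Push the pin fully home, so that its collar sits on the eye, and let go, leaving the arm locked back by the pin. Feel your way: do not force the pin, do not let the arm snap back, and leave the other tools where they are.

Things in the scene. Friction and masses are not known exactly. Their poses are not given: they have to be found in the camera images.
- lock_pin: Plain steel locking pin, upright in the tool block. Origin: centre of its tip; z runs up it. Shank 10 mm thick, 32 mm long, its last 4 mm tapering to 6 mm; then a collar 22 mm across, 5 mm thick; then a ribbed round handle 16 mm thick, 48 mm long, top 85 mm above the tip. About 0.1 kg. With the spring's side load it rubs in the eye and needs a push of 5 to 12 N; much over 20 N would bend it.
- tool_block: Wooden block 176 x 60 x 50 mm, fixed to the table. Origin: centre of its underside; x along its length. Three holes in its top, at x = -57, 0 and 57 mm, hold the locking pin, an awl and a hex driver, in any order; the pin's collar rests on the top, 50 mm above the table, and the pin lifts straight out (36 mm).
- wheel_drive: Potter's wheel with its shell off, fixed: grey case 340 x 400 mm, steel deck on top 100 mm above the table. Origin: centre of its underside, x away from the robot at yaw 0. On the front right part of the deck is the tensioner (pivot, sprung arm, quadrant plate); behind it the large belt pulley with the wheel shaft (top 170 mm above the table) and the small motor pulley.
- pivot (a point): Axis of the tensioner arm, 134 mm above the table (nut: 142 mm). The arm is a bell crank: tension wheel (50 mm) on one end, pin eye on the other, 100 mm from the axis. Under the eye's path lies the quadrant plate, a flat steel arc clamped through slots: its one hole (12.5 mm) lies somewhere from 0.39 to 0.79 rad of arm travel. It starts 0.22 rad before the hole and ends past the arm's stop.
- eye (a point): Centre of the top face of the pin eye on the tensioner arm (boss 29 mm across, 14 mm thick, vertical hole 11.2 mm, open below); 134 mm above the table, at the arm's end near the robot. The quadrant plate's top is 18 mm below this point, 4 mm under the boss, the deck 34 mm below. With the pin home its collar lies on this face and its tip is 32 mm below it, 14 mm deep in the plate.
- tension_arm (a joint): Turn of the tensioner arm, rad: 0 at rest on its stop, growing anticlockwise seen from above, end stop at 1.0. A spring drives it back to 0: 5.5 N at the eye at 0, 8 N at 0.5, 9.5 N at 0.8. Before the plate's edge (see pivot) a pin lowered through the eye meets no plate and holds nothing. Locked back the arm stands between 0.37 and 0.81.
- awl: Awl standing in the tool block: pear-shaped wooden handle 27 mm thick, its top 87 mm above its tip; origin at its tip. Leave it in place.
- hex_driver: Hex driver standing in the tool block: black handle 24 mm thick, its top 95 mm above its tip; origin at its tip. Leave it in place.
- spanner: Steel spanner 150 mm long, 8 mm thick, lying on the left front part of the deck. Leave it in place.

How it is judged (in metres and radians):
At the end, for the whole second after the job is handed in: the pin stands upright (within 0.15 rad) through the eye, centred within 5 mm, its collar down on the eye to within 3 mm, at rest, and the arm stays turned back by more than 0.36 rad with nobody holding it (value of joint tension_arm above 0.36 rad and z of lock_pin in the frame of eye below -0.029 m and horizontal distance between lock_pin and eye below 0.005 m and angle between lock_pin's own z axis and vertical below 0.15 rad and linear speed of lock_pin below 0.02 m/s); the robot touches nothing.
It fails at once if the pin is forced (its contact forces against the tensioner and deck add up to more than 45 N) (contact force between lock_pin and wheel_drive above 45 N).
It fails at once if the arm snaps back under its spring (velocity of joint tension_arm below -4 rad/s).
It fails at once if the awl, the hex driver or the spanner is moved by more than 30 mm (distance of any of awl, hex_driver, spanner from where it was at the start of the episode above 0.03 m).
It also fails if it takes over 64 s, if anything falls off the work surface, if the arm or the gripper's body presses on something with over 40 N, if the wrist force passes 120 N, or if a joint passes its speed limit or range.

## Working session

There is one attempt and no reset: what is moved stays moved. The work goes in short steps, each a Python script; the robot and the scene stay as the last script left them, time stands still between calls to the robot, and variables do not carry over. Pictures are saved under pics/ and viewed, at most 10 in all, crops included, and the job is handed in when it is done.

```bash
ls; mkdir -p pics; cat > h.py <<'E'
import numpy as np, cv2
from rig import robot
def K(n):
    c=robot.camera_info(n); f=240/np.tan(np.radians(c['vfov'])/2); return c,f
def T_wc(n):
    c,f=K(n)
    if 'view' in c: return np.linalg.inv(np.array(c['view']))
    T=np.eye(4);T[:3,:3]=np.array(robot.read_tcp_rot()).reshape(3,3);T[:3,3]=robot.read_position()
    return T@np.array(c['T_tool_cam'])
def grab(n,fn=None):
    T=T_wc(n);im,d=robot.grab_frame(n);c,f=K(n)
    v,u=np.mgrid[0:480,0:640]
    P=np.stack([(u-c['cx'])/f*d,(v-c['cy'])/f*d,d],-1)@T[:3,:3].T+T[:3,3]
    P[d==0]=np.nan
    if fn: cv2.imwrite('pics/'+fn+'.png',im[:,:,::-1])
    np.savez('last_'+n,im=im,P=P)
    return im,P
E
python3 - <<'E'
from h import *
for n in('scene','side','wrist'):
    im,P=grab(n,n+'0'); print(n,T_wc(n).round(2).tolist(),robot.camera_info(n))
print(robot.read_t(),robot.read_tcp_rot())
a=[cv2.imread(f'pics/{n}0.png') for n in('scene','wrist')]
E
```

```text
pics
scene [[0.87, 0.32, -0.38, 0.92], [0.5, -0.58, 0.65, -0.66], [-0.02, -0.75, -0.66, 0.71], [0.0, 0.0, 0.0, 1.0]] {'vfov': 49.849871640399954, 'cx': 317.516431341177, 'cy': 239.21636893757366, 'view': array([[ 0.86619934,  0.4994304 , -0.01637024, -0.45583648],
       [ 0.31905913, -0.57798701, -0.7510874 , -0.14579603],
       [-0.38457767,  0.64536834, -0.65999979,  1.24649657],
       [ 0.        ,  0.        ,  0.        ,  1.        ]])}
side [[-0.99, -0.08, 0.11, 0.47], [-0.14, 0.65, -0.74, 0.64], [-0.02, -0.75, -0.66, 0.75], [0.0, 0.0, 0.0, 1.0]] {'vfov': 52.837979432034885, 'cx': 321.92823732807244, 'cy': 235.26037522365291, 'view': array([[-0.99045064, -0.13677181, -0.01734932,  0.5693766 ],
       [-0.07704952,  0.65348231, -0.75301012,  0.17802258],
       [ 0.11432803, -0.7444826 , -0.65778018,  0.91695609],
       [ 0.        ,  0.        ,  0.        ,  1.        ]])}
wrist [[-0.22, -0.94, -0.26, 0.22], [-0.98, 0.21, 0.06, 0.64], [0.0, 0.26, -0.96, 0.38], [0.0, 0.0, 0.0, 1.0]] {'vfov': 63.188839170827585, 'cx': 320.4280562076458, 'cy': 235.66339629472427, 'T_tool_cam': array([[-8.63701437e-04, -9.64220919e-01, -2.65098612e-01,
         7.07403445e-02],
       [ 9.99999274e-01, -1.05556110e-03,  5.81267806e-04,
         7.92565991e-04],
       [-8.40298361e-04, -2.65097917e-01,  9.64221130e-01,
        -1.57539147e-01],
       [ 0.00000000e+00,  0.00000000e+00,  0.00000000e+00,
         1.00000000e+00]])}
0.15 [[ 9.75480262e-01 -2.20086902e-01 -1.21353912e-04]
 [-2.20086869e-01 -9.75479391e-01 -1.31407244e-03]
 [ 1.70831892e-04  1.30856013e-03 -9.99999129e-01]]
```

View pics/scene0.png

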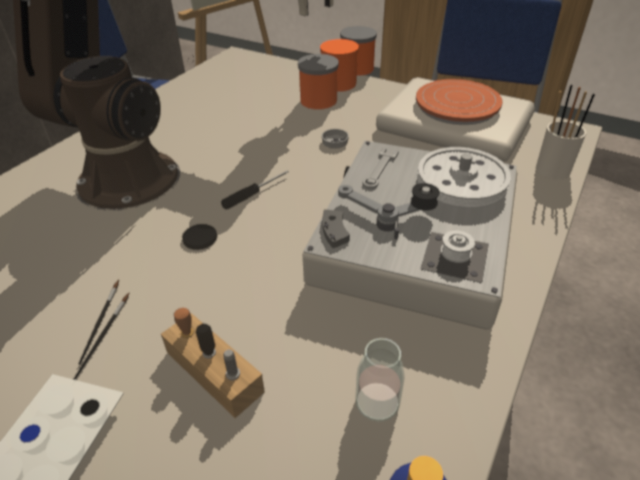

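View pics/wrist0.png

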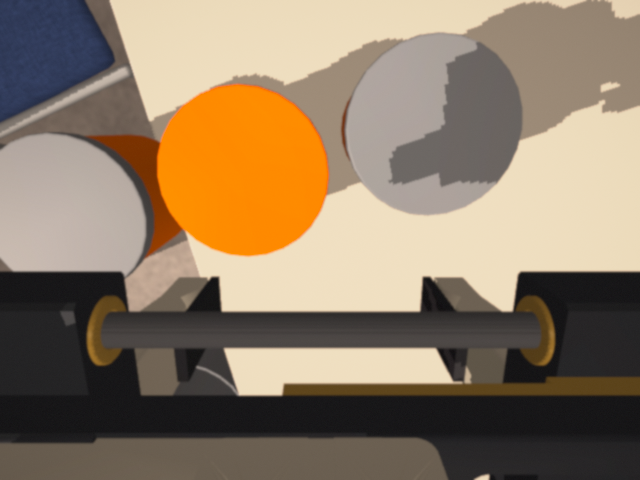

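The scene picture shows the pin (grey) at (231,362), hex driver at (206,338) and awl at (184,320). The eye is at (346,190), the pivot at (387,215) and the quadrant plate at (335,228).

```bash
python3 - <<'E'
from h import *
z=np.load('last_scene.npz');P=z['P'];im=z['im']
def m(u,v,r=2): return np.nanmedian(P[v-r:v+r+1,u-r:u+r+1].reshape(-1,3),0).round(4)
for n,u,v in [('pin',231,356),('pin',231,364),('hex',205,332),('awl',183,315),('eye',346,190),('nut',387,210),('tw',425,190),('plate',335,228),('deck',300+60,250)]: print(n,m(u,v))
# block top: 50mm
def comp(sel,lo,hi):
    mk=(sel&(P[...,2]>lo)&(P[...,2]<hi))
    return P[mk]
v,u=np.mgrid[0:480,0:640]
box=(u>150)&(u<275)&(v>295)&(v<420)
B=comp(box,.042,.056); r=cv2.minAreaRect(B[:,:2].astype(np.float32)*1000); print('block',r,np.median(B[:,2]))
for n,b,lo,hi in[('pin',(u>220)&(u<245)&(v>340)&(v<382),.09,.12),('eye',(u>333)&(u<358)&(v>180)&(v<202),.127,.14),('nut',(u>375)&(u<400)&(v>200)&(v<232),.138,.15)]:
    Q=comp(b,lo,hi); print(n,len(Q),Q.mean(0).round(4),(Q.min(0)+Q.max(0))/2)
big=cv2.resize(im[140:260,300:460],(800,600),interpolation=cv2.INTER_CUBIC);cv2.imwrite('pics/crop1.png',big[:,:,::-1])
E
```

```text
pin [ 0.5865 -0.3457  0.1015]
pin [ 0.5865 -0.3494  0.0857]
hex [ 0.5323 -0.3354  0.1115]
awl [ 0.4754 -0.3205  0.1008]
eye [0.5634 0.0501 0.1327]
nut [0.6599 0.0169 0.1421]
tw [0.7033 0.0832 0.1581]
plate [ 0.5893 -0.0436  0.1168]
deck [ 0.6468 -0.0587  0.1002]
block ((525.2925415039062, -332.01812744140625), (61.43092727661133, 177.85023498535156), 76.66503143310547) 0.05028901184982826
pin 133 [ 0.5828 -0.3471  0.0995] [ 0.5811683  -0.34532141  0.09770113]
eye 213 [0.5694 0.0427 0.1323] [0.57234089 0.04517605 0.13218305]
nut 92 [0.6597 0.0237 0.1421] [0.6587598  0.02446895 0.14129705]
```

View pics/crop1.png

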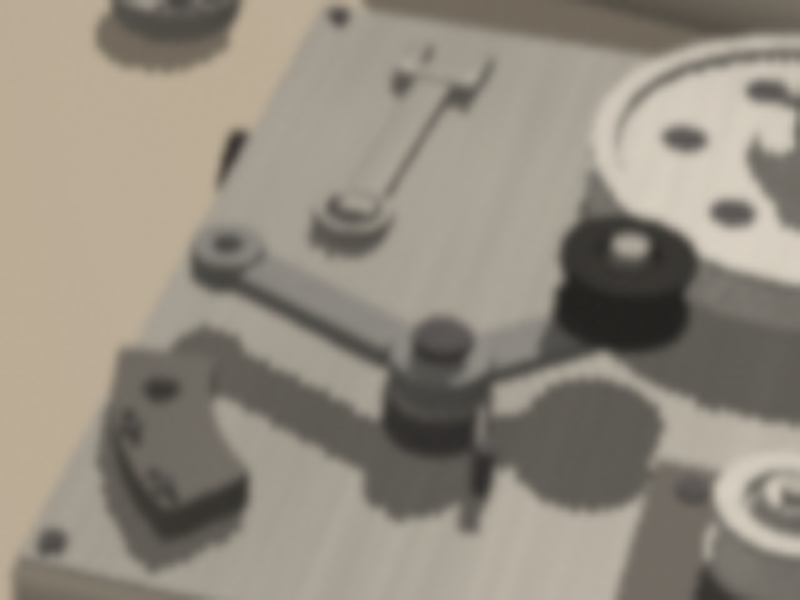

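The close crop shows the eye hole at crop pixel (228,243), so image (345.6,188.6). The quadrant hole is at (160,388), so image (332,217.6). Next I look from close above the eye, then above the pin.

```bash
cat >> h.py <<'E'
def ray(n,u,v,z,T=None):
    c,f=K(n);T=T_wc(n) if T is None else T
    d=T[:3,:3]@np.array([(u-c['cx'])/f,(v-c['cy'])/f,1]);o=T[:3,3]
    return o+d*(z-o[2])/d[2]
def R(th): # tool down, y axis at angle th (deg)
    t=np.radians(th);y=np.array([np.cos(t),np.sin(t),0]);zz=np.array([0,0,-1.]);return np.stack([np.cross(y,zz),y,zz],1)
E
python3 - <<'E'
from h import *
e=ray('scene',345.6,188.6,.134);q=ray('scene',332,217.6,.116);p=np.array([.6597,.0205,.134])
print('eye',e,'hole',q)
for a in(e,q): d=(a-p)[:2];print(np.linalg.norm(d),np.degrees(np.arctan2(d[1],d[0]))%360)
robot.goto([e[0],e[1]-.02,.26],R(284))
np.save('Te',T_wc('wrist'));grab('wrist','w_eye');print(robot.read_position())
robot.goto([.5808,-.3452,.24],R(256.7));np.save('Tp',T_wc('wrist'));P=grab('wrist','w_pin')[1]
np.savez('wp',P=P)
print(robot.read_position(),robot.read_t())
mk=(P[...,2]>.095)&(P[...,2]<.11); n,l,s,c=cv2.connectedComponentsWithStats(mk.astype(np.uint8))
for i in range(1,n):
    if s[i,4]>100: print(s[i],c[i],P[l==i].mean(0))
a=np.hstack([cv2.resize(cv2.imread(f'pics/w_{k}.png'),(400,300)) for k in('eye','pin')]);cv2.imwrite('pics/pair.png',a)
E
```

```text
eye [0.56175993 0.04879945 0.134     ] hole [ 0.57044288 -0.02020188  0.116     ]
0.10194663175048833 163.88352921087636
0.0980993150684086 204.5133215344402
[0.56179547 0.02940614 0.25987864]
[ 0.5813782  -0.34394107  0.24036966] 4.3167
[ 93   0  74  29 967] [135.62668046  14.39400207] [ 0.75197461 -0.25572527  0.100637  ]
[312 213  20  21 315] [321.33333333 223.13968254] [ 0.58030456 -0.34569672  0.10128998]
[  0 229  31  42 657] [  9.55098935 255.87671233] [ 0.61097204 -0.09485168  0.0987639 ]
[307 276  29  30 415] [321.13975904 287.47710843] [ 0.52945006 -0.33356193  0.10549815]
[308 348  28  16 357] [321.0952381  354.28011204] [ 0.46669    -0.31876562  0.09994757]
```

View pics/pair.png

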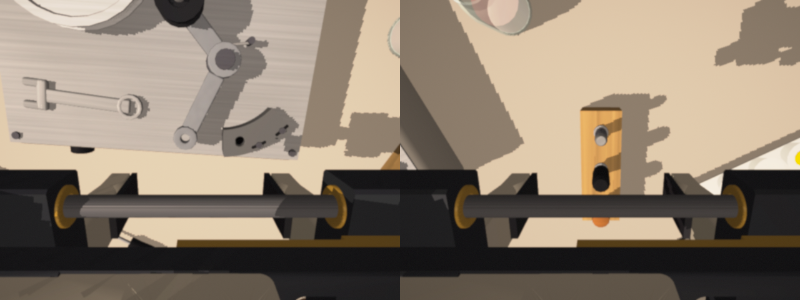

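In the left half, the wrist view shows the eye at about (294,219) full-scale and the plate hole at about (384,226). In the right half, the pin is under the tool at (321,223). I refine those and take the pin.

```bash
python3 - <<'E'
from h import *
T=np.load('Te.npy');g=cv2.cvtColor(cv2.imread('pics/w_eye.png'),cv2.COLOR_BGR2GRAY)
res={}
for n,u,v,z in(('eye',294,219,.134),('hole',384,226,.116),('nut',357,96,.142)):
    w=g[v-14:v+15,u-14:u+15].astype(float)
    print(n); print(w[::2,::2].astype(int)) if n!='nut' else 0
    if n=='nut': print(ray('wrist',u,v,z,T)); continue
    mk=w<(w[14,14]*.6+np.percentile(w,70)*.4)
    _,l,s,c=cv2.connectedComponentsWithStats(mk.astype(np.uint8));i=l[14,14]
    c=c[i]+[u-14,v-14];print(c,s[i],ray('wrist',*c,z,T))
robot.servo_line([.5805,-.3455,.12],R(256.7),speed=.12)
robot.servo_line([.5805,-.3455,.059],speed=.06)
robot.dwell(.2);print(robot.read_position(),robot.read_force())
robot.move_gripper(0.0);print(robot.read_grip_width()*88,robot.read_finger_force(),robot.read_force(),robot.read_t())
robot.servo_line([.5805,-.3455,.12],speed=.08)
robot.servo_line([.5805,-.3455,.20],speed=.15)
print(robot.read_position(),robot.read_force(),robot.read_ft_torque(),robot.read_grip_width()*88,robot.read_t())
E
```

```text
eye
[[190 183 143 121 131 150 156 155 153 152 146 129 118 133 149]
 [187 159 141 154 159 160 161 159 160 159 158 155 145 130 113]
 [174 152 160 160 160 159 158 160 160 160 159 159 156 153 135]
 [158 162 161 159 158 158 158 160 159 160 160 159 159 157 150]
 [162 165 161 159 157 156 154 158 161 161 161 162 160 157 156]
 [168 163 161 159 155 146 157 178 181 175 167 163 161 159 157]
 [167 163 161 157 144 149 184 190 190 190 184 173 165 160 157]
 [167 162 161 154 124 149 188 190 189 189 190 181 168 161 157]
 [166 162 159 151 107 121 180 188 187 187 188 177 164 162 157]
 [166 162 159 151 109  79 142 178 186 185 174 146 161 163 159]
 [166 161 159 155 132  78  74 110 132 130 111 128 164 163 160]
 [168 162 160 157 148 123  80  67  70  82 115 154 165 162 159]
 [175 163 160 159 156 152 137 122 116 134 153 162 162 160 159]
 [183 166 162 161 159 158 156 156 156 159 162 162 162 160 157]
 [189 177 166 163 162 160 159 160 160 162 162 161 161 157 154]]
[294.31460674 218.74157303] [ 0  0 23 29 89] [0.56255201 0.04899538 0.134     ]
hole
[[116 115 116 116 115 116 115 115 115 116 115 115 115 115 115]
 [
[... 603 characters left out ...]
 95 110 115 115 115 115]
 [116 115 116 114 108  96  87  89 101 110 114 115 115 114 115]
 [115 116 116 115 115 114 113 113 114 115 114 115 113 114 114]
 [115 115 115 115 114 115 116 115 116 116 115 115 115 114 114]
 [115 114 116 115 115 115 115 115 116 115 115 115 114 114 115]]
[382.76612903 224.99193548] [  7   7  13  13 124] [ 0.5702818  -0.02022248  0.116     ]
nut
[0.65628069 0.02719716 0.142     ]
[ 0.58069354 -0.34557121  0.05943225] [ 0.8513463  -0.07648882 -0.22269563]
15.615181169901703 29.999717473983765 [-0.01188954 -0.0729423   0.60347161] 7.9583
[ 0.57995695 -0.34512274  0.19887396] [-0.1568315  -0.43375758 -1.97300029] [0.0035378  0.02913068 0.02554775] 15.384868257758232 9.5583
```

```bash
cat >> h.py <<'E'
Te=np.load('Te.npy')
E_=ray('wrist',295,221.8,.134,Te)[:2];H_=ray('wrist',383.3,225.8,.116,Te)[:2]
m=(E_+H_)/2;d=H_-E_;L=np.linalg.norm(d);n=np.array([-d[1],d[0]])/L  # left of travel = pivot side (CCW)
PV=m+n*np.sqrt(.1**2-L*L/4);TH=2*np.arcsin(L/.2)
def st():
    p=robot.read_position();f=robot.read_force();return np.round(np.r_[np.array(p)*1000,f,robot.read_ft_torque()],2)
E
python3 - <<'E'
from h import *
print('E',E_,'H',H_,'PV',PV,'TH',TH, 'hole scene',ray('scene',332,217.6,.116)[:2])
O=R(np.degrees(np.arctan2(d[1],d[0])))
robot.goto([*E_,.20],O);robot.dwell(.3);print(st(),robot.read_t())
grab('side','side1');grab('scene','scene1');grab('wrist','w1')
a=cv2.imread('pics/side1.png');b=cv2.imread('pics/scene1.png')
c,f=K('side');q=np.array(c['view'])@[*E_,.134,1];u,v=int(q[0]/q[2]*f+c['cx']),int(q[1]/q[2]*f+c['cy']);print(u,v)
A=a[max(v-60,0):v+60,max(u-50,0):u+50];B=b[100:220,296:396]
cv2.imwrite('pics/cmp.png',np.hstack([cv2.resize(x,(400,480),interpolation=cv2.INTER_CUBIC) for x in(A,B)]))
E
```

```text
E [0.56039602 0.04797409] H [ 0.56974886 -0.0208221 ] PV [0.65799876 0.02620932] TH 0.7090504913523928 hole scene [ 0.57044288 -0.02020188]
[ 5.6055e+02  4.7380e+01  1.9990e+02 -1.2700e+00 -1.8000e-01 -6.4000e-01
 -5.0000e-02  5.0000e-02  3.0000e-02] 11.325
324 272
```

View pics/cmp.png

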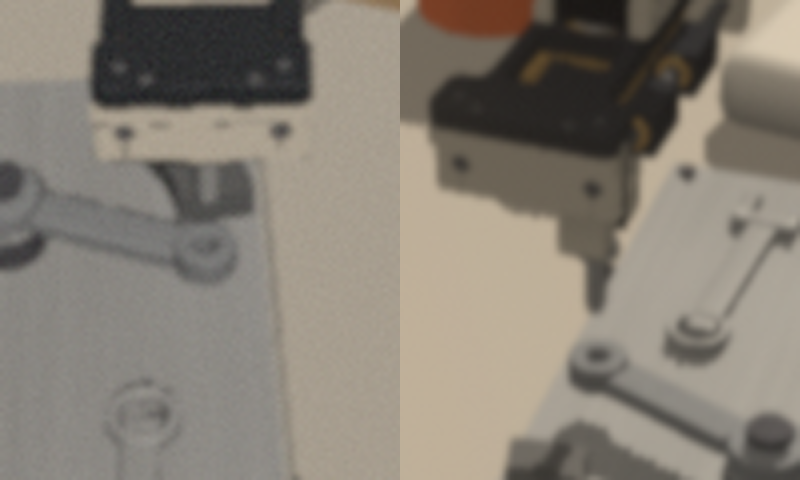

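The composite shows the pin tip directly above the eye in the scene view: tip at (345.2,177), eye hole at (345.2,188.5). The side view agrees to within a few mm. I lower it by feel, with a small search.

```bash
cat >> h.py <<'E'
TZ=.0414
E
python3 - <<'E'
from h import *
robot.dwell(.2);f0=np.array(robot.read_force());print(f0)
def tip():return robot.read_position()[2]-TZ
def lower(xy,ztip):
    z=tip()
    while z>ztip:
        z=max(z-.0015,ztip);robot.servo_line([*xy,z+TZ],speed=.03)
        f=np.array(robot.read_force())-f0
        if f[2]>3.5: return False
        if z<=ztip:break
    return True
robot.servo_line([*E_,.138+TZ],speed=.06);robot.dwell(.2);f0=np.array(robot.read_force());print(f0)
offs=[(0,0)]+[(r*np.cos(a),r*np.sin(a)) for r,k in((.002,6),(.0035,9)) for a in np.arange(k)*2*np.pi/k]
for o in offs:
    xy=E_+np.array(o);ok=lower(xy,.128)
    print(np.round(np.array(o)*1000,1),ok,st(),round(tip()*1000,1),robot.read_t())
    if ok: break
    if robot.read_t()>24: break
    robot.servo_line([*xy,.1365+TZ],speed=.05)
E
```

```text
[-0.25965933 -0.24637135 -1.02284112]
[-1.12328287 -0.33691507 -1.15553108]
[0 0] True [ 5.6084e+02  4.8120e+01  1.6943e+02  3.5900e+00  9.0000e-02 -1.5200e+00
  1.0000e-01 -1.2800e+00  3.0000e-02] 128.0 14.1167
```

```bash
python3 - <<'E'
from h import *
xy=E_.copy()
for dx in(.0007,.0014):
    xy=E_+[dx,0];robot.servo_line([*xy,.128+TZ],speed=.02);robot.dwell(.1);print(dx,st())
    if robot.read_force()[0]<1: break
for z in(.125,.122,.1188):
    robot.servo_line([*xy,z+TZ],speed=.03);s=st();print(z,s)
    if s[5]>8: break
np.save('xy',xy);print(robot.read_t())
E
```

```text
0.0007 [ 5.6106e+02  4.8000e+01  1.6935e+02  1.9900e+00  1.3000e+00 -1.5000e+00
  3.1000e-01 -7.1000e-01  2.0000e-02]
0.0014 [ 5.6148e+02  4.7850e+01  1.6926e+02 -4.0000e-02  4.5000e-01 -1.5000e+00
  1.1000e-01 -1.2000e-01 -0.0000e+00]
0.125 [ 5.6156e+02  4.7850e+01  1.6605e+02  2.5000e-01  2.9000e-01 -1.7100e+00
  8.0000e-02 -1.1000e-01  4.0000e-02]
0.122 [ 5.6159e+02  4.7900e+01  1.6309e+02 -3.6000e-01  9.4000e-01 -8.7000e-01
 -1.0000e-02 -7.0000e-02 -1.0000e-02]
0.1188 [ 5.6163e+02  4.7910e+01  1.5994e+02 -1.6000e-01  5.4000e-01 -1.7700e+00
 -2.0000e-02 -4.0000e-02  0.0000e+00]
15.575
```

```bash
cat >> h.py <<'E'
def arc(a,z,sh,speed=.05):
    a0=np.arctan2(*(E_-PV)[::-1]);u=np.array([np.cos(a0+a),np.sin(a0+a)])
    robot.servo_line([*(PV+sh[:2]+(.1+sh[2])*u),z+TZ],speed=speed)
    f=np.array(robot.read_force());t=np.array([-u[1],u[0]])
    return f[:2]@u,f[:2]@t,f[2]
E
python3 - <<'E'
from h import *
sh=np.array([.0014,0,0])
for a in np.linspace(0,TH-.02,18)[1:]:
    fr,ft,fz=arc(a,.1188,sh)
    sh[2]+=np.clip(fr*.00012,-.0004,.0004)
    print(round(a,3),np.round([fr,ft,fz,sh[2]*1000],2),np.round(robot.read_position(),4))
    if abs(fr)>12 or abs(ft)>20 or fz>10: print('stop');break
np.save('sh',sh);print(robot.read_t(),robot.read_grip_width()*88);robot.dwell(.1);print(st())
E
```

```text
0.041 [ 0.3  -5.43 -2.95  0.04] [0.5612 0.0448 0.1601]
0.081 [-0.23 -5.53 -3.54  0.01] [0.5606 0.0408 0.1601]
0.122 [-0.46 -6.17 -2.99 -0.05] [0.5602 0.0367 0.1602]
0.162 [-0.06 -5.74 -4.2  -0.05] [0.56   0.0327 0.1602]
0.203 [-1.06 -6.4  -3.64 -0.18] [0.5598 0.0286 0.1602]
0.243 [-0.82 -6.91 -2.72 -0.28] [0.5598 0.0245 0.1603]
0.284 [-0.59 -7.03 -1.95 -0.35] [0.5601 0.0205 0.1603]
0.324 [-0.12 -6.88 -1.39 -0.36] [0.5604 0.0165 0.1603]
0.365 [-0.98 -7.51 -1.94 -0.48] [0.5609 0.0125 0.1603]
0.405 [-0.93 -6.48 -0.6  -0.59] [0.5616 0.0085 0.1603]
0.446 [-0.02 -7.44 -0.54 -0.59] [0.5623 0.0046 0.1603]
0.486 [-0.54 -7.22 -0.26 -0.66] [0.5633 0.0007 0.1603]
0.527 [-0.72 -8.27 -1.05 -0.75] [ 0.5644 -0.0031  0.1602]
0.567 [-1.56 -8.18  0.28 -0.93] [ 0.5657 -0.0069  0.1602]
0.608 [-0.59 -8.49  0.86 -1.  ] [ 0.5671 -0.0106  0.1602]
0.649 [ -0.38 -10.08   0.3   -1.05] [ 0.5687 -0.0143  0.1602]
0.689 [-0.66 -8.53  0.99 -1.13] [ 0.5703 -0.0178  0.1601]
19.825 15.777987331838165
[ 5.7024e+02 -1.7760e+01  1.6008e+02 -3.2900e+00  8.6300e+00  7.8000e-01
  3.3800e+00  1.2300e+00  5.0000e-02]
```

```bash
python3 - <<'E'
from h import *
sh=np.load('sh.npy')
for da in(.012,.024,.0,.036,-.012,.048,-.024):
    a=TH+da;arc(a,.1188,sh,.03);ok=True
    for z in np.arange(.1178,.1089,-.001):
        fr,ft,fz=arc(a,z,sh,.02);zt=robot.read_position()[2]-TZ
        if fz>14: ok=False;break
    print(round(da,3),ok,np.round([zt*1000,z*1000,fr,ft,fz],2),np.round(robot.read_position(),4),robot.read_t())
    if zt<.1125: break
    arc(a,.1175,sh,.03)
np.save('a',a);print(st(),robot.read_grip_width()*88)
E
```

```text
0.012 True [ 1.1009e+02  1.0980e+02  1.0000e-02 -9.3100e+00  3.2500e+00] [ 0.5717 -0.0208  0.1515] 22.4333
[ 5.7165e+02 -2.0780e+01  1.5149e+02 -4.4800e+00  8.1600e+00  3.2500e+00
  2.9600e+00  1.8300e+00 -1.0000e-02] 15.378876298519195
```

```bash
python3 - <<'E'
from h import *
sh=np.load('sh.npy');a=float(np.load('a.npy'))
for z in np.arange(.1088,.0995,-.001):
    fr,ft,fz=arc(a,z,sh,.02);zt=robot.read_position()[2]-TZ
    print(np.round([zt*1000,z*1000,fr,ft,fz],2))
    if fz>16 or abs(fr)>15 or abs(ft)>20: break
print(st(),robot.read_t())
grab('scene','scene2');grab('side','side2');b=cv2.imread('pics/scene2.png')[140:260,290:390];s=cv2.imread('pics/side2.png')[200:320,290:390]
cv2.imwrite('pics/cmp2.png',np.hstack([cv2.resize(x,(400,480),interpolation=cv2.INTER_CUBIC) for x in(b,s)]))
E
```

```text
[109.1  108.8   -0.16  -8.57   4.49]
[108.1  107.8   -0.66  -8.75   3.63]
[107.09 106.8    0.85  -9.02   3.29]
[106.08 105.8   -0.23  -8.66   4.24]
[105.09 104.8   -0.17  -8.38   4.01]
[104.08 103.8    0.8   -8.89   4.23]
[103.11 102.8   -0.34  -9.58   4.17]
[102.07 101.8    0.21  -8.52   3.33]
[101.47 100.8    0.91  -9.05   6.36]
[101.38  99.8    3.5   -9.9   12.23]
[ 5.7197e+02 -2.1250e+01  1.4278e+02 -7.8300e+00  6.9900e+00  1.2230e+01
  2.4600e+00  2.7900e+00 -1.0000e-02] 24.9333
```

View pics/cmp2.png

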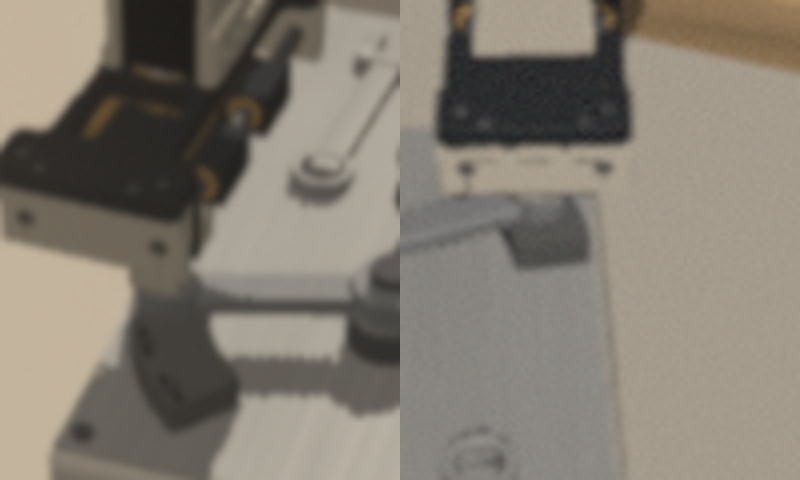

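The views show the arm swung over the quadrant plate with the pin down in it. The force rose sharply at tip height 101.4 mm, so the collar is seated. I ease the load onto the plate and then release.

```bash
python3 - <<'E'
from h import *
sh=np.load('sh.npy');a=float(np.load('a.npy'))
for k in range(8):
    a-=.006;fr,ft,fz=arc(a,.1008,sh,.01);print(np.round([a,fr,ft,fz],3),np.round(robot.read_position(),4))
    if ft>-1: break
fr,ft,fz=arc(a,.1000,sh,.01);print(fr,ft,fz,robot.read_position()[2]-TZ)
robot.move_gripper(.35);robot.dwell(.2)
p=robot.read_position();robot.servo_line([p[0],p[1],p[2]+.14],speed=.1)
robot.goto([.45,-.2,.32],R(284));robot.dwell(.3)
im,P=grab('scene','scene3');Q=P[140:260,290:390].reshape(-1,3)
t=Q[(Q[:,2]>.178)&(Q[:,2]<.2)];print('top',len(t),t.mean(0) if len(t) else '',np.nanmax(Q[:,2]),robot.read_t())
s=grab('side','side3')[0][200:320,290:390,::-1];b=im[140:260,290:390,::-1]
cv2.imwrite('pics/cmp3.png',np.hstack([cv2.resize(x,(400,480),interpolation=cv2.INTER_CUBIC) for x in(b,s)]))
E
```

```text
[ 0.715  1.314 -9.425  5.078] [ 0.5714 -0.0204  0.1429]
[ 0.709  0.672 -8.118  6.174] [ 0.5712 -0.0199  0.1429]
[ 0.703  1.068 -7.662  5.837] [ 0.571  -0.0195  0.1429]
[ 0.697  0.995 -5.645  4.744] [ 0.5709 -0.0194  0.1429]
[ 0.691  3.219 -2.404  6.502] [ 0.5709 -0.0192  0.1429]
[ 0.685  4.121 -1.665  6.306] [ 0.5708 -0.019   0.1428]
[0.679 2.87  2.6   7.049] [ 0.5707 -0.0188  0.1429]
5.362699305651098 0.17614684888168242 11.603273913070396 0.10142138489779753
top 71 [ 0.57129341 -0.022257    0.18446732] 0.18903306321932545 30.575
```

View pics/cmp3.png

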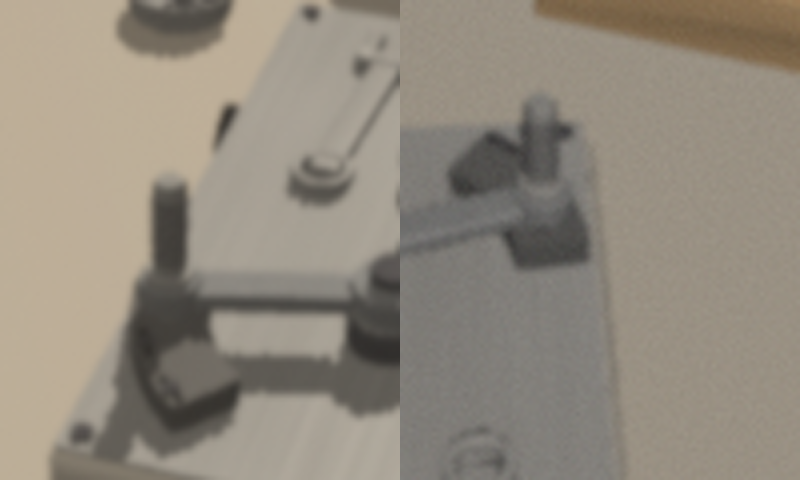

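The pin stands upright with its collar on the eye, its top is about 187 mm above the table as expected, and the arm is held back. I hand the job in.

```bash
python3 -c "
from rig import robot
print(robot.job_done())"
```

```text
the job is handed in; nothing more can be done
None
```

The tensioner arm is locked back at about 0.69 rad, estimated from the gripper's position. The pin is upright and fully home with its collar on the eye, and the robot is clear. I handed the job in shortly after 30.6 s; no verdict came back.

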